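# Third hand at the drilling jig

### The job

First slide the stop along the fence by its knob until its face is 150 mm from the centre line of the drill bush, and leave it there. Then bring the longer piece of tube onto the jig board, still standing on edge, ease it in under the bush until it lies flush along the fence with its end right up to the stop, and press it against the fence with a steady 10 N or so (5 to 20 N is fine), without ever ramming it. Finish while still pressing: do not let go, I will close the clamp on it; and leave the short offcut and the other tools where they lie.

Things in the scene. Friction and masses are not known exactly. Their poses are not given: they have to be found in the camera images.
- jig: The drilling jig's plywood board, 200 (x) x 340 (y) x 18 mm, fixed to the bench. Origin: centre of its underside, on the bench; axes as the fence's. The fence's front face stands at x = +30 mm, so 130 mm of free board lie before it. Behind the fence, at y = +5 to +35 mm, stands an open toggle clamp (100 mm high) that a person will close later.
- fence: The fence: bare aluminium slotted bar on the board, 20 x 20 mm in section, 330 mm long. Origin: foot of its front face (towards the robot), on the board's top, 18 mm above the bench, half-way along. x points from the front face into the fence, y along it to the robot's left, z up. Scale on its top: a line every 10 mm, longer every 50, zero in line with the bush, growing to +y.
- stop (a joint): The sliding stop's place, in m: the distance along the fence from the drill bush's centre line to the stop's face is 0.100 + this value. It grows as the stop slides to +y of the fence (robot's left), range 0 to 0.13. The stop starts farther from the bush than wanted, drags with about 8 N and stays where it is left.
- stop_knob (a point): Centre of the stop's black star knob: upright, 27 mm across its lobes, 22 mm tall, above the fence (from 60 to 82 mm above the bench). The saddle below it is 36 mm long, its top 48 mm above the bench. Do not turn it: pinch it and slide. It lies 18 mm along +y and 25 mm along +x of stop_face; axes as the fence's.
- stop_face (a point): Middle of the stop's flat face, against which the tube's end goes; it looks along -y of the fence (robot's right, towards the bush). The aluminium stop plate is 9 mm thick, reaches 30 mm from the fence towards the robot, from 20 to 47 mm above the bench. This point: 15 mm before the fence's front face, 32 mm above the bench; axes as the fence's.
- bush (a point): Centre of the lower end of the steel drill bush (18 mm diameter), 76.5 mm above the bench, 15 mm before the fence's front face, at y = -105 mm of the fence. Its dark arm, 24 mm wide, comes from a post behind; arm and bush reach 28 mm before the fence and 97 mm above the bench. A tube slides in beneath with 8 mm to spare but cannot be lowered through the arm.
- tube_center (a point): Centre of the longer piece of bare aluminium rectangular tube: 180 mm long, 30 mm wide, 50 mm tall as it stands on edge on the bench, about 0.15 to 0.3 kg. x along its length, y across its 30 mm width, z up; 25 mm above its underside. If it is also pressed down hard on the board, friction there keeps part of the push from reaching the fence.
- offcut_center (a point): Centre of the short offcut of the same tube, 90 mm long, 30 mm wide, 50 mm tall, standing on edge beside the longer one: leave it alone. x along its length.
- caliper: Digital caliper lying flat, 235 mm long, 80 mm over its jaws, 15 mm thick, left of the jig. Origin at its middle, x along the beam. Leave it alone.
- punch: Centre punch, 11 mm diameter, 110 mm long, lying on the jig's board behind the fence. Origin near its middle on its underside, x along it. Leave it alone.
- drill: Cordless drill lying on its side, 240 mm long over the bit, 205 mm wide, 60 mm high, left of the jig. Origin on the bench under its middle. Leave it alone.
- hammer: Hammer lying flat, 260 mm long, 26 mm thick, right of and beyond the tubes. Origin at its middle. Leave it alone.
- wrench: Spanner lying flat, 180 mm long, 8 mm thick, behind the jig, to the right. Origin at its middle. Leave it alone.
There are look-alikes about, which are no part of the job. Leave any turquoise look-alike of the part that bears tube_center alone.

How it is judged:
By the outcome, as a careful person would: the job done as asked, in the order asked, and still so for the second after the job is handed in, while the arm keeps its last pose, push and grip.
It also fails if it takes over 62 s, if anything falls off the work surface, if the arm or the gripper's body presses on something with over 40 N, if the wrist force passes 120 N, or if a joint passes its speed limit or range.

### The arm

A 7-joint arm with a two-finger parallel gripper is mounted at the origin on the work surface. World frame = base frame: x ahead of the robot, y to its left, z up, the work surface at z = 0. Lengths are in m, angles in rad, forces in N, time in s.
With the tool pointing down it reaches from about 0.425 to 0.875 m from the base axis. Payload 8.4 kg.
Tool frame: the origin (TCP) lies between the finger pads; the fingertips stand arm.tips_ahead ahead of it and the grasp point (between the pads) lies 2 mm behind it (arm.tips_ahead is the distance from the TCP to the fingertips, in m); z points along the fingers, y is the line along which they close (so a half turn about z gives the same grasp; the last joint's range is limited). The gripper opens to 87 mm and grips with 3 to 60 N. Pads are 19 mm wide; open, the fingers measure 117 mm over their backs; the gripper's body (75 mm by 190 mm) begins 51 mm behind the grasp point.
Start: joints at [1.219, 0.333, 0.04, 1.465, -0.013, 1.343, -0.059], TCP at [0.163, -0.629, 0.24] pointing down, gripper open.
Joint ranges: [-2.58, 2.58], [-0.38, 2.09], [-1.3, 1.39], [0.25, 2.4], [-1.5, 4.64], [0.08, 2.09], [-2.65, 2.65]. Speed limits (rad/s): [2.22, 2.22, 2.79, 2.79, 3.14, 3.14, 3.14].

### API

Orientations are given as a 3x3 rotation matrix whose columns are the frame's x, y, z axes.
In Python, from plant import sensors, viewer, order, arm gives the robot as it stands.
- The arm moves only by the tool drive_tool, never from a script. Its argument "deltas" is text: rows parted by semicolons, each of 6 numbers parted by spaces: the shift along the world's x, y, z in units of 0.15 m (1.0 is 0.15 m), then the turn, a rotation vector about the world's x, y, z in units of 0.5 rad (1.0 is 0.5 rad). A call has exactly 5 rows; each row is the pose to reach, as a shift and turn from the pose commanded when the call began; what a row does not reach only later rows make up. A row lasts 1/10 s, in which the tool goes at most 50 mm and 8.59 degrees, less where a joint would pass 70% of its speed; a pose out of reach is approached as far as the arm can. A call with a number of a shift or a turn outside -1 to 1 is refused whole. A call with a gripper value outside its range is refused whole. "gripper" is the finger opening in mm, from 0 to 87, set as the call begins (left out, the last holds). The fingers move at their own pace and stop on an object; the grip force is fixed at half the most. Time passes only in rows, so rows that repeat a pose let the fingers close, or fill a call up. It gives the time, the measured TCP pose, the force, the opening and the grip force at its end, in the units of the state.
- sensors.get_state(): the state, without advancing time (a new reading comes with each control period).
- viewer.grab_frame(name): name is "scene" or "top" or "wrist"; returns a dict with "frame" (400x640x3 uint8, red, green, blue), "camera_matrix" (3x3 intrinsics, pixels), "rvec" (rotation vector, rad) and "tvec" (3), from world to camera coordinates, as OpenCV has them. Camera axes: x right, y down, z forward; pixel columns grow to the right and rows downward; lengths in m; the calibration is good to about 2 mm. A picture is of the moment at which its call begins. There is no depth.
- order.sign_off(): hands the job in; it is judged then, once.
Trained networks look in the newest picture that a camera, given by its name, has taken for a name from the list of things; names that differ only in an ending like _2 or _b are one class to them, and where a whole thing is asked for, a point or a joint stands for the part that bears it (a point fixed in the world has none). Each returns a list of dicts, best first, with "score" (0 to 1); they miss things now and then, are a little off and sometimes report something else, mostly with a low value. They report only what shows in the picture. A call takes as long as a camera call. They do not tell look-alikes from the thing itself.
- viewer.spot_in(camera, name): "centre" ([x, y, z] in m, in the coordinates of the camera as it stood for that picture, good to about 4 mm: the middle of the surface that is visible of it).
The state is a dict: "t": time; "q": joint angles; "joint_velocities": joint speeds; "tau": joint torques, N m; "position": TCP position; "eef_rot": TCP orientation; "ft_force": force on the tool from outside, world axes, zero at the start; "wrist_torque": the same for the moment, N m; "gripper_width": finger opening in m; "finger_force": force on a finger pad.
Only numpy, scipy, OpenCV 4.12 (cv2) and the standard library are available. Lean on these libraries where they do the work, as an engineer would, in place of code of your own. Each camera call takes 0.05 s, during which the arm holds its last target. There are 200 camera calls.

## Working session

There is one attempt and no reset: what is moved stays moved. The work goes in short steps, Python scripts to look and compute and a tool call to move; the robot and the scene stay as the last step left them, time stands still between calls to the robot, and variables do not carry over. Pictures are saved under pics/ and viewed, at most 10 in all, crops included, and the job is handed in when it is done.

Besides the shell and the picture viewer there is one more tool, called by a JSON object that holds its "op" and its "data", one argument or row to a line. drive_tool: Moves the arm, as the interface text tells. Its arguments: {"type":"object","properties":{"deltas":{"type":"string"},"gripper":{"type":"number"}},"required":["deltas"]}

```bash
ls; mkdir -p pics; cat > h.py <<'E'
from plant import sensors, viewer, order, arm
import numpy as np, cv2
def cam(n):
    d=viewer.grab_frame(n); R=cv2.Rodrigues(np.array(d["rvec"],float))[0]; return d,R,np.array(d["tvec"],float).ravel(),np.array(d["camera_matrix"],float)
def spot(n,R,t,name):
    return [(round(s["score"],2),(R.T@(np.array(s["centre"])-t)).round(4)) for s in viewer.spot_in(n,name)]
def px(p,R,t,K):
    c=K@(R@np.array(p,float)+t); return c[:2]/c[2]
def ray(uv,z,R,t,K):
    v=R.T@np.linalg.inv(K)@np.array([uv[0],uv[1],1.]); c=-R.T@t; return c+v*(z-c[2])/v[2]
def save(d,f,crop=None,s=1):
    im=d["frame"][:,:,::-1]
    if crop: im=im[crop[1]:crop[3],crop[0]:crop[2]]
    cv2.imwrite(f,cv2.resize(im,None,fx=s,fy=s,interpolation=cv2.INTER_CUBIC))
E
python3 - <<'E'
from h import *
print(arm.tips_ahead, {k:np.round(v,3) for k,v in sensors.get_state().items()})
for n in ["top","scene"]:
    d,R,t,K=cam(n); save(d,f"pics/{n}0.png",s=1.25)
    print(n,"cam at",(-R.T@t).round(3))
    for o in ["jig","fence","stop_knob","tube_center","offcut_center"]+(["bush","stop_face","hammer","drill","caliper"] if n=="top" else []):
        try:
            for s,p in spot(n,R,t,o): print(o,s,p,px(p,R,t,K).round(0))
        except Exception as e: print(o,e)
E
```

```text
pics
0.017 {'t': np.float64(0.0), 'q': array([ 1.219,  0.334,  0.04 ,  1.466, -0.013,  1.343, -0.058]), 'joint_velocities': array([ 0.001, -0.   , -0.001,  0.001,  0.   , -0.   ,  0.001]), 'tau': array([ 1.0000e-03, -6.5636e+01,  1.3360e+00, -4.0382e+01, -6.0000e-02,
        4.4000e-02,  0.0000e+00]), 'position': array([ 0.162, -0.629,  0.239]), 'eef_rot': array([[ 0.968,  0.25 , -0.001],
       [ 0.25 , -0.968,  0.002],
       [-0.   , -0.002, -1.   ]]), 'ft_force': array([-0.739, -0.256,  0.436]), 'wrist_torque': array([0.039, 0.009, 0.011]), 'finger_force': np.float64(0.0), 'gripper_width': np.float64(0.087)}
top cam at [0.333 0.02  1.104]
jig 0.59 [0.5652 0.1331 0.0184] [280. 202.]
fence 0.63 [0.6058 0.1281 0.0369] [282. 187.]
fence 0.62 [ 0.7674 -0.0816  0.0042] [353. 137.]
stop_knob 0.51 [0.5988 0.2308 0.049 ] [245. 188.]
tube_center 0.92 [ 0.4779 -0.3691  0.052 ] [461. 230.]
tube_center 0.86 [0.3354 0.0335 0.0524] [315. 283.]
tube_center 0.76 [ 0.2922 -0.2623  0.0529] [426. 299.]
tube_center 0.38 [0.5954 0.2243 0.0451] [247. 190.]
offcut_center 0.61 [ 0.5211 -0.24    0.0462] [
[... 182 characters left out ...]
451] [247. 188.]
stop_face 0.38 [0.5922 0.458  0.0528] [164. 190.]
hammer 0.81 [ 0.6984 -0.3033  0.0205] [429. 157.]
drill 0.96 [0.5909 0.4596 0.0505] [163. 191.]
drill 0.67 [0.595  0.2237 0.051 ] [247. 189.]
caliper 0.98 [0.4343 0.3782 0.0105] [193. 248.]
scene cam at [1.315 0.544 0.923]
jig 0.82 [0.6035 0.1487 0.0208] [341. 248.]
fence 0.64 [0.6137 0.1483 0.0396] [339. 246.]
stop_knob 0.85 [0.6161 0.237  0.0552] [371. 257.]
tube_center 0.91 [ 0.4942 -0.367   0.0364] [209. 152.]
tube_center 0.88 [ 0.296  -0.2613  0.0391] [278. 130.]
tube_center 0.61 [0.3617 0.0428 0.0489] [352. 171.]
tube_center 0.57 [0.6137 0.1497 0.037 ] [339. 247.]
offcut_center 0.58 [ 0.5343 -0.2351  0.0378] [235. 174.]
```

View pics/top0.png

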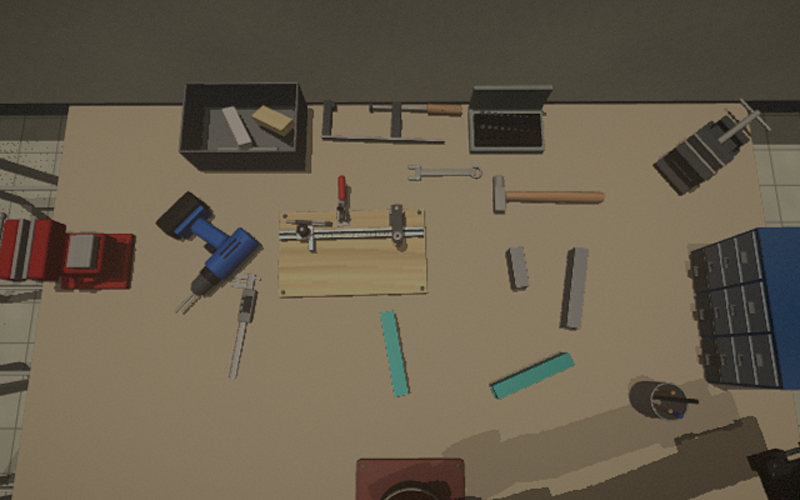

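View pics/scene0.png

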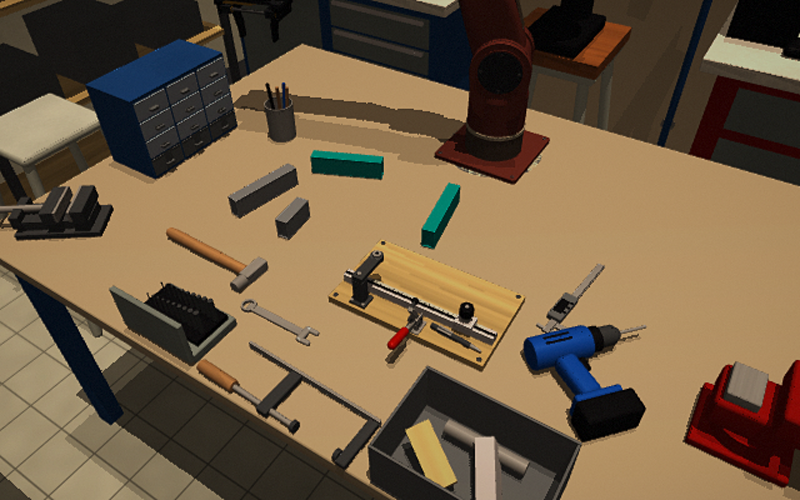

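The pictures show the board (scaled pixels about 278–427 × 209–297), knob near (303,231), bush near (398,237), bare tube at (575,288), offcut at (517,268), and two turquoise look-alikes. The networks agree with this. Next I fit the board and tube outlines.

```bash
python3 - <<'E'
from h import *
d,R,t,K=cam("top"); im=d["frame"]
# metric warp at board top plane z=.018 and tube top z=.05; 1px=1mm
def warp(z,x0,x1,y0,y1):
    W=[(x0,y0),(x1,y0),(x1,y1),(x0,y1)]
    src=np.float32([px((a,b,z),R,t,K) for a,b in W])
    dst=np.float32([((y1-b)*1000,(x1-a)*1000) for a,b in W])
    return cv2.warpPerspective(im,cv2.getPerspectiveTransform(src,dst),(int((y1-y0)*1000),int((x1-x0)*1000)),flags=cv2.INTER_CUBIC)
b=warp(.018,.42,.72,-.08,.36)
hsv=cv2.cvtColor(b,cv2.COLOR_RGB2HSV)
print("bench hsv",hsv[280,20],"board hsv",hsv[220,200],hsv[230,100])
g=warp(.05,.35,.65,-.45,-.15); h2=cv2.cvtColor(g,cv2.COLOR_RGB2HSV)
m=((h2[:,:,1]<60)).astype(np.uint8)*255
m=cv2.morphologyEx(m,cv2.MORPH_OPEN,np.ones((5,5)))
for c in cv2.findContours(m,0,1)[0]:
    if cv2.contourArea(c)>1500:
        (u,v),s,a=cv2.minAreaRect(c); bp=cv2.boxPoints(((u,v),s,a)); print("rect",(.65-v/1000,-.15-u/1000),s,a)
out=np.zeros((300,740,3),np.uint8); out[:,:440]=b; out[:,440:]=g
cv2.imwrite("pics/w.png",out[:,:,::-1])
E
```

```text
bench hsv [ 18  74 138] board hsv [ 22  92 147] [ 19  98 146]
rect (0.47787754821777345, -0.37059071350097655) (42.08168411254883, 186.5863494873047) 13.509804725646973
rect (0.5235665512084962, -0.2448157043457031) (95.57613372802734, 33.41659164428711) 83.2901611328125
```

View pics/w.png

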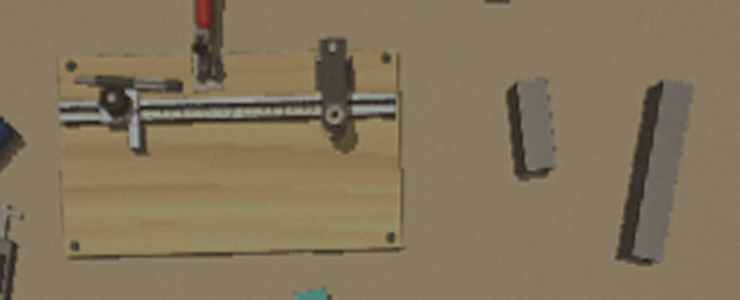

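{"op": "drive_tool", "data": {
  "deltas": "0.3 0.25 0.1 0 0 0;0.6 0.5 0.2 0 0 0;0.9 0.75 0.3 0 0 0;1 1 0.3 0 0 0;1 1 0.3 0 0 0"
}}

```text
t: 1.4
position: [0.3169, -0.4752, 0.2858]
eef_rot: [[0.967, 0.256, 0.002], [0.256, -0.967, -0.0], [0.002, 0.001, -1.0]]
ft_force: [1.0, 0.2, -0.1]
gripper_width: 0.0867
finger_force: 0.0
```

The metric warp shows the board at corners (58,56), (398,51), (403,248), (66,257). That gives a board centre of about (0.567, 0.129) and a yaw of about +0.024. The tube is near (0.479, −0.372), yaw −0.17. Now heading to the knob.

{"op": "drive_tool", "data": {
  "deltas": "0.07 0.18 0 0 0 -0.1;0.14 0.36 0 0 0 -0.2;0.21 0.54 0 0 0 -0.3;0.28 0.72 0 0 0 -0.4;0.35 0.9 0 0 0 -0.47",
  "gripper": 60
}}

```text
t: 1.9
position: [0.3654, -0.3432, 0.2847]
eef_rot: [[1.0, 0.016, 0.0], [0.016, -1.0, -0.0], [0.0, 0.0, -1.0]]
ft_force: [0.6, 0.3, -0.2]
gripper_width: 0.0616
finger_force: 0.0
```

{"op": "drive_tool", "data": {
  "deltas": "0.08 0.2 0 0 0 0;0.16 0.4 0 0 0 0;0.24 0.6 0 0 0 0;0.32 0.8 0 0 0 0;0.4 1 0 0 0 0"
}}

```text
t: 2.4
position: [0.4254, -0.1931, 0.2848]
eef_rot: [[1.0, 0.018, 0.0], [0.018, -1.0, -0.0], [0.0, 0.0, -1.0]]
ft_force: [-0.4, 0.1, -0.2]
gripper_width: 0.0599
finger_force: 0.0
```

{"op": "drive_tool", "data": {
  "deltas": "0.08 0.2 0 0 0 0;0.16 0.4 0 0 0 0;0.24 0.6 0 0 0 0;0.32 0.8 0 0 0 0;0.4 1 0 0 0 0"
}}

```text
t: 2.9
position: [0.4854, -0.043, 0.2848]
eef_rot: [[1.0, 0.018, 0.001], [0.018, -1.0, -0.0], [0.001, 0.0, -1.0]]
ft_force: [0.7, -0.0, -0.6]
gripper_width: 0.0599
finger_force: 0.0
```

{"op": "drive_tool", "data": {
  "deltas": "0.08 0.2 0 0 0 0;0.16 0.4 0 0 0 0;0.24 0.6 0 0 0 0;0.32 0.8 0 0 0 0;0.4 1 0 0 0 0"
}}

```text
t: 3.4
position: [0.5455, 0.1068, 0.2847]
eef_rot: [[1.0, 0.017, 0.001], [0.017, -1.0, -0.0], [0.001, 0.0, -1.0]]
ft_force: [0.4, 0.1, -1.2]
gripper_width: 0.06
finger_force: 0.0
```

```bash
python3 - <<'E'
from h import *
d,R,t,K=cam("wrist"); save(d,"pics/w1.png",s=1.25)
s=sensors.get_state(); print(s["t"],s["position"],s["eef_rot"].round(3),s["q"].round(2))
print("cam",(-R.T@t).round(3),K)
for o in ["stop_knob","fence","jig","bush","stop_face"]:
    for s,p in spot("wrist",R,t,o): print(o,s,p,px(p,R,t,K).round(0)*1.25)
c=np.array([.567,.129]);ya=.024
for f in [(.03,-.165,.038),(.03,.165,.038),(-.1,-.17,.018),(-.1,.17,.018),(.1,.17,.018),(.1,-.17,.018)]:
    p=c+np.array([[np.cos(ya),-np.sin(ya)],[np.sin(ya),np.cos(ya)]])@f[:2]; print(f,(px([*p,f[2]],R,t,K)*1.25).round(0))
E
```

```text
3.45 [0.54589419 0.11252329 0.28457661] [[ 1.     0.022  0.001]
 [ 0.022 -1.     0.003]
 [ 0.001 -0.003 -1.   ]] [ 0.31  0.18 -0.67  1.6   0.11  1.4  -1.92]
cam [0.619 0.108 0.431] [[327.4939026    0.         317.81554075]
 [  0.         327.4939026  205.16418727]
 [  0.           0.           1.        ]]
stop_knob 0.71 [0.6024 0.2278 0.0485] [265.  157.5]
fence 0.8 [0.607  0.1239 0.0397] [380. 155.]
jig 0.73 [0.5786 0.133  0.0138] [371.25 182.5 ]
bush 0.79 [0.5807 0.1301 0.0194] [373.75 181.25]
stop_face 0.93 [0.6004 0.2325 0.0475] [260. 160.]
(0.03, -0.165, 0.038) [549. 164.]
(0.03, 0.165, 0.038) [198. 167.]
(-0.1, -0.17, 0.018) [536. 287.]
(-0.1, 0.17, 0.018) [219. 290.]
(0.1, 0.17, 0.018) [192.  89.]
(0.1, -0.17, 0.018) [554.  86.]
```

View pics/w1.png

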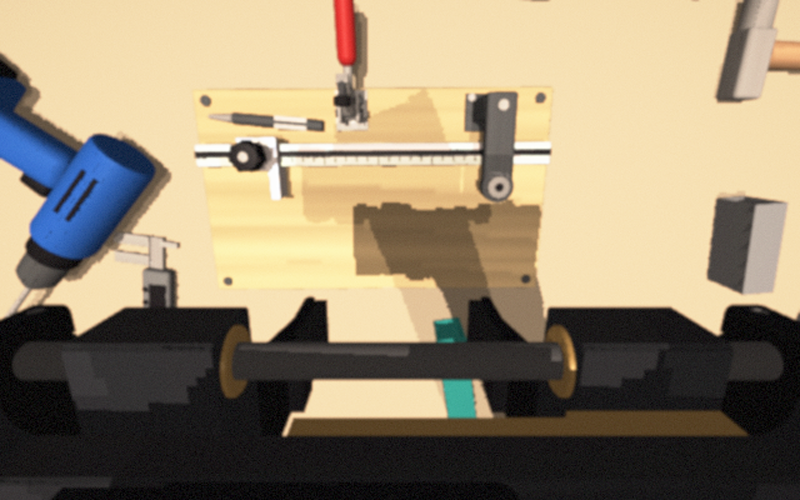

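The wrist view shows the predicted corners landing within a pixel of the real board corners. The knob is at (246,156), the stop plate's right edge at x≈285, y≈185, and the bush at (498,186). Next I refine the fence line, knob and face in sub-pixels.

```bash
python3 - <<'E'
from h import *
d,R,t,K=cam("wrist"); im=d["frame"].astype(float)
hsv=cv2.cvtColor(d["frame"],cv2.COLOR_RGB2HSV).astype(float)
S=cv2.GaussianBlur(hsv[:,:,1],(3,3),0)
# fence front edge: low S(fence) -> high S(wood)
pts=[]
for u in list(range(240,370,2))+list(range(418,436,2)):
    col=S[120:145,u]; g=np.diff(col); k=int(np.argmax(g))
    if 0<k<len(g)-1:
        a,b,c=g[k-1:k+2]; pts.append(ray((u,120.5+k+.5*(a-c)/(a-2*b+c)),.038,R,t,K)[:2])
pts=np.array(pts); 
for _ in range(3):
    A=np.polyfit(pts[:,1],pts[:,0],1); r=pts[:,0]-np.polyval(A,pts[:,1]); pts=pts[abs(r)<max(2*r.std(),.0005)]
print("front edge x at y=.129:",np.polyval(A,.129),"yaw",-np.arctan(A[0]),"n",len(pts),r.std())
# board front & back edges, left and right at z=.018
def edge(us,v0,v1,z,sgn,vert=True,ch=S):
    P=[]
    for u in us:
        col=(ch[v0:v1,u] if vert else ch[u,v0:v1]); g=sgn*np.diff(col); k=int(np.argmax(g))
        if 0<k<len(g)-1:
            a,b,c=g[k-1:k+2]; e=v0+.5+k+.5*(a-c)/(a-2*b+c)
            P.append(ray((u,e) if vert else (e,u),z,R,t,K)[:2])
    return np.array(P)
def fit(P,ax):
    for _ in range(4):
        A=np.polyfit(P[:,ax],P[:,1-ax],1); r=P[:,1-ax]-np.polyval(A,P[:,ax]); P=P[abs(r)<max(2*np.median(abs(r)),.0004)]
    return A,len(P),r.std()
A,n,s=fit(edge(range(170,260,2),62,80,.018,1),1); print("back",np.polyval(A,.129),A[0],n,s)
A,n,s=fit(edge(range(185,275,2),222,240,.018,-1),1); print("front",np.polyval(A,.129),A[0],n,s)
A,n,s=fit(edge(list(range(80,112))+list(range(140,220)),145,185,.018,1,False),0); print("left",np.polyval(A,.567),A[0],n,s)
A,n,s=fit(edge(list(range(76,112))+list(range(140,155)),425,450,.018,-1,False),0); print("right",np.polyval(A,.567),A[0],n,s)
# knob: dark blob
v=hsv[:,:,2]; m=(v[105:145,170:225]<90).astype(np.uint8)
n,l,st,ce=cv2.connectedComponentsWithStats(m); k=1+np.argmax(st[1:,4]); print("knob",st[k],ce[k]+[170,105],ray(ce[k]+[170,105],.076,R,t,K))
# stop face top edge, z=.047
print("face pts",edge(range(142,156,2),215,240,.047,1,False).round(4).tolist())
for p in [(.5845,.0245,.0765)]: print(px(p,R,t,K)*1.25)
save(d,"pics/knob.png",(140,95,460,175),2.5)
E
```

```text
front edge x at y=.129: 0.5975430787077304 yaw 0.02231959441524576 n 74 0.0002728619386170298
back 0.6681860124581478 -0.027991013309016988 45 0.000141916922001293
front 0.46779954606521024 -0.03294975607931153 29 0.00021359949925777276
left 0.299670044626375 0.022166174412094102 72 0.00018541082913799698
right -0.04035055863177654 0.02539916362011071 38 0.00017641236603572737
knob [  0   7  41  24 478] [195.49790795 123.84937238] [0.60544369 0.23349879 0.076     ]
face pts [[0.5846, 0.2099], [0.5823, 0.2099], [0.58, 0.2099], [0.5777, 0.2099], [0.5754, 0.2098], [0.5731, 0.2099], [0.5708, 0.2099]]
[490.98604667 184.11899028]
```

View pics/knob.png

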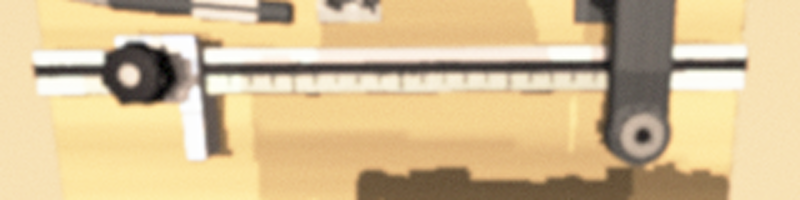

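Working through the geometry: the fence origin is (0.5977, 0.1304) with yaw 0.025. The cap and saddle edges put the knob at about (0.605, 0.242), so the stop face is at y_f≈0.094 and has to go 49 mm towards the bush.

{"op": "drive_tool", "data": {
  "deltas": "0.08 0.17 -0.1 0 0 0;0.16 0.34 -0.2 0 0 0;0.24 0.51 -0.35 0 0 0;0.32 0.68 -0.5 0 0 0;0.39 0.87 -0.6 0 0 0"
}}

```text
t: 4.25
position: [0.6042, 0.2347, 0.1929]
eef_rot: [[1.0, 0.015, -0.001], [0.015, -1.0, -0.002], [-0.001, 0.002, -1.0]]
ft_force: [0.1, 0.5, 0.7]
gripper_width: 0.06
finger_force: 0.0
```

{"op": "drive_tool", "data": {
  "deltas": "0 0 -0.2 0 0 0;0 0 -0.4 0 0 0;0 0 -0.6 0 0 0;0 0 -0.75 0 0 0;0 0 -0.83 0 0 0"
}}

```text
t: 4.75
position: [0.603, 0.2342, 0.0679]
eef_rot: [[1.0, 0.016, -0.002], [0.016, -1.0, -0.002], [-0.002, 0.002, -1.0]]
ft_force: [-0.2, -0.3, 0.5]
gripper_width: 0.06
finger_force: 0.0
```

```bash
python3 - <<'E'
from h import *
d,R,t,K=cam("wrist"); save(d,"pics/w2.png")
s=sensors.get_state(); print(s["t"],s["position"],s["ft_force"])
print("cam",(-R.T@t).round(3), px((.6049,.2424,.082),R,t,K))
E
```

```text
4.8 [0.60252636 0.2341409  0.06693669] [-0.89836661 -0.39376778 -0.93432872]
cam [0.677 0.235 0.214] [298.9110331  279.66858758]
```

View pics/w2.png

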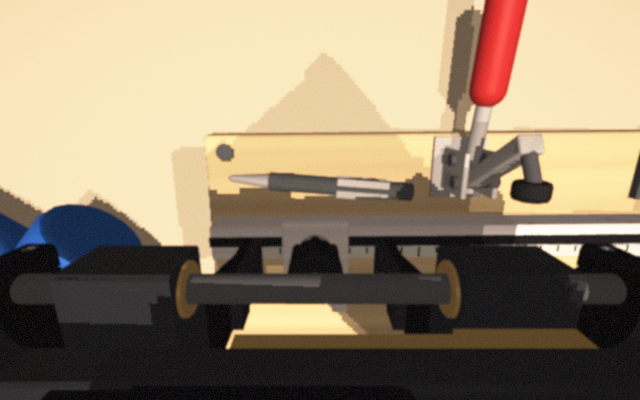

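The knob (317,250) sits between the open fingers and the saddle spans 282–348 px, so I can close.

{"op": "drive_tool", "data": {
  "deltas": "0 0 0 0 0 0;0 0 0 0 0 0;0 0 0 0 0 0;0 0 0 0 0 0;0 0 0 0 0 0",
  "gripper": 10
}}

```text
t: 5.3
position: [0.6039, 0.2363, 0.0707]
eef_rot: [[1.0, 0.018, 0.001], [0.018, -1.0, 0.0], [0.001, -0.0, -1.0]]
ft_force: [0.2, 0.1, -0.6]
gripper_width: 0.0278
finger_force: 0.0
```

{"op": "drive_tool", "data": {
  "deltas": "0 0 0 0 0 0;0 0 0 0 0 0;0 0 0 0 0 0;0 0 0 0 0 0;0 0 0 0 0 0"
}}

```text
t: 5.8
position: [0.6038, 0.2359, 0.0705]
eef_rot: [[1.0, 0.017, 0.001], [0.017, -1.0, -0.0], [0.001, 0.0, -1.0]]
ft_force: [-1.7, -2.1, 6.3]
gripper_width: 0.024
finger_force: 30.0
```

{"op": "drive_tool", "data": {
  "deltas": "0.001 -0.05 0 0 0 0;0.002 -0.11 0 0 0 0;0.004 -0.17 0 0 0 0;0.005 -0.22 0 0 0 0;0.006 -0.26 0 0 0 0"
}}

```text
t: 6.3
position: [0.6046, 0.2, 0.0706]
eef_rot: [[1.0, 0.02, 0.002], [0.02, -1.0, 0.005], [0.002, -0.004, -1.0]]
ft_force: [1.8, 7.7, -0.9]
gripper_width: 0.024
finger_force: 30.0
```

{"op": "drive_tool", "data": {
  "deltas": "0 0 0 0 0 0;0 0 0 0 0 0;0 0 0 0 0 0;0 0 0 0 0 0;0 0 0 0 0 0"
}}

```text
t: 6.8
position: [0.6047, 0.1988, 0.0705]
eef_rot: [[1.0, 0.019, 0.001], [0.019, -1.0, 0.002], [0.001, -0.002, -1.0]]
ft_force: [1.1, 3.9, 2.9]
gripper_width: 0.0239
finger_force: 30.0
```

```bash
python3 - <<'E'
from h import *
d,R,t,K=cam("wrist"); save(d,"pics/w3.png",(180,120,640,320),1.7)
F=np.array([.5977,.1304]);ya=.025;M=np.array([[np.cos(ya),-np.sin(ya)],[np.sin(ya),np.cos(ya)]])
for yf in [.04,.045,.05,.055,-.005]:
    print(yf,[((px([*(F+M@np.array([xf,yf])),z],R,t,K)-[180,120])*1.7).round(0) for xf,z in [(.02,.038),(0,.038),(.01,.048)]])
s=sensors.get_state(); print(s["t"],s["position"],s["ft_force"],s["gripper_width"], M.T@(s["position"][:2]-F))
E
```

```text
0.04 [array([317., 179.]), array([315., 233.]), array([320., 218.])]
0.045 [array([302., 179.]), array([301., 233.]), array([305., 218.])]
0.05 [array([288., 179.]), array([286., 233.]), array([290., 218.])]
0.055 [array([273., 179.]), array([272., 233.]), array([274., 218.])]
-0.005 [array([450., 178.]), array([444., 233.]), array([458., 217.])]
6.85 [0.60470683 0.19885957 0.07053192] [0.4103791  4.41872617 3.3254321 ] 0.024026826057389268 [0.00871595 0.06826303]
```

View pics/w3.png

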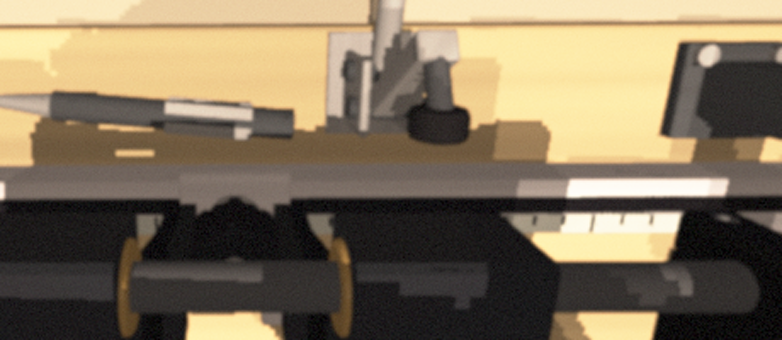

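The saddle's right edge at x≈290 px reads y_f≈0.050 and the TCP gives 0.0503. So 5.3 mm remains.

{"op": "drive_tool", "data": {
  "deltas": "0 -0.01 0 0 0 0;0 -0.02 0 0 0 0;0 -0.03 0 0 0 0;0 -0.035 0 0 0 0;0 -0.035 0 0 0 0"
}}

```text
t: 7.35
position: [0.6048, 0.1944, 0.0706]
eef_rot: [[1.0, 0.019, 0.002], [0.019, -1.0, 0.003], [0.002, -0.003, -1.0]]
ft_force: [1.4, 7.3, 0.6]
gripper_width: 0.0241
finger_force: 30.0
```

{"op": "drive_tool", "data": {
  "deltas": "0 0 0 0 0 0;0 0 0 0 0 0;0 0 0 0 0 0;0 0 0 0 0 0;0 0 0 0 0 0"
}}

```text
t: 7.85
position: [0.6048, 0.1944, 0.0706]
eef_rot: [[1.0, 0.019, 0.002], [0.019, -1.0, 0.003], [0.002, -0.003, -1.0]]
ft_force: [2.4, 7.7, -0.1]
gripper_width: 0.0239
finger_force: 30.0
```

{"op": "drive_tool", "data": {
  "deltas": "0 -0.006 0 0 0 0;0 -0.006 0 0 0 0;0 -0.006 0 0 0 0;0 -0.006 0 0 0 0;0 -0.006 0 0 0 0"
}}

```text
t: 8.35
position: [0.6048, 0.1935, 0.0706]
eef_rot: [[1.0, 0.019, 0.002], [0.019, -1.0, 0.003], [0.002, -0.003, -1.0]]
ft_force: [2.0, 7.8, 0.4]
gripper_width: 0.0239
finger_force: 30.0
```

{"op": "drive_tool", "data": {
  "deltas": "0 0 0 0 0 0;0 0 0 0 0 0;0 0 0 0 0 0;0 0 0 0 0 0;0 0 0 0 0 0",
  "gripper": 60
}}

```text
t: 8.85
position: [0.6044, 0.1906, 0.0698]
eef_rot: [[1.0, 0.017, -0.0], [0.017, -1.0, -0.0], [-0.0, 0.0, -1.0]]
ft_force: [-0.4, 0.2, -0.0]
gripper_width: 0.0551
finger_force: 0.0
```

{"op": "drive_tool", "data": {
  "deltas": "0 0 0.15 0 0 0;0 0 0.3 0 0 0;0 -0.1 0.45 0 0 0;-0.2 -0.2 0.6 0 0 0;-0.4 -0.3 0.7 0 0 0"
}}

```text
t: 9.35
position: [0.5443, 0.1457, 0.1761]
eef_rot: [[1.0, 0.017, 0.001], [0.017, -1.0, 0.001], [0.001, -0.001, -1.0]]
ft_force: [0.3, -0.1, 0.2]
gripper_width: 0.0596
finger_force: 0.0
```

{"op": "drive_tool", "data": {
  "deltas": "0 0 0 0 0 0;0 0 0 0 0 0;0 0 0 0 0 0;0 0 0 0 0 0;0 0 0 0 0 0",
  "gripper": 70
}}

```text
t: 9.85
position: [0.5445, 0.1465, 0.1743]
eef_rot: [[1.0, 0.018, -0.001], [0.018, -1.0, 0.001], [-0.001, -0.001, -1.0]]
ft_force: [-1.0, 0.6, -0.6]
gripper_width: 0.0699
finger_force: 0.0
```

```bash
python3 - <<'E'
from h import *
d,R,t,K=cam("wrist"); c=(140,60,500,220); k=2.2; save(d,"pics/w4.png",c,k)
F=np.array([.5977,.1304]);ya=.025;M=np.array([[np.cos(ya),-np.sin(ya)],[np.sin(ya),np.cos(ya)]])
P=lambda xf,yf,z:((px([*(F+M@np.array([xf,yf])),z],R,t,K)-c[:2])*k).round(0)
for yf in [.04,.045,.05,-.005,-.055,-.105]: print(yf,P(0,yf,.038),P(-.03,yf,.047),P(.0,yf,.048))
print("bush top",P(-.015,-.105,.097),"knob",P(.01,.063,.082))
s=sensors.get_state(); print(s["t"],s["position"],s["ft_force"],s["q"].round(2),(-R.T@t).round(3))
E
```

```text
0.04 [331. 173.] [331. 254.] [329. 175.]
0.045 [318. 173.] [318. 254.] [315. 175.]
0.05 [305. 173.] [305. 254.] [302. 175.]
-0.005 [448. 172.] [449. 253.] [450. 174.]
-0.055 [578. 171.] [579. 253.] [585. 173.]
-0.105 [708. 170.] [709. 252.] [719. 172.]
bush top [783. 233.] knob [248. 152.]
9.9 [0.54453671 0.14645176 0.17444778] [ 0.471396   -0.76554002  0.07582975] [ 0.26  0.28 -0.71  1.73  0.19  1.2  -2.05] [0.619 0.148 0.32 ]
```

View pics/w4.png

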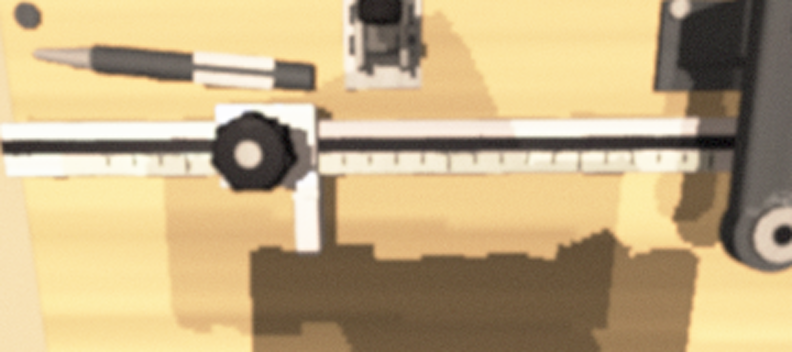

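The saddle edge (317 px) and plate edge (about 320 px) line up with the 150 mark, counting ticks at 345, 371, 397, 423 and 450 as 140 to 100. The stop is at 150 mm within about 1 mm. Now to the tube.

{"op": "drive_tool", "data": {
  "deltas": "-0.04 -0.17 0.03 0 0 -0.1;-0.08 -0.34 0.06 0 0 -0.2;-0.12 -0.51 0.1 0 0 -0.3;-0.16 -0.68 0.12 0 0 -0.38;-0.2 -0.85 0.15 0 0 -0.38"
}}

```text
t: 10.4
position: [0.5142, 0.0178, 0.1974]
eef_rot: [[0.985, -0.172, -0.0], [-0.172, -0.985, 0.0], [-0.0, -0.0, -1.0]]
ft_force: [-0.4, -0.7, 0.8]
gripper_width: 0.0699
finger_force: 0.0
```

{"op": "drive_tool", "data": {
  "deltas": "-0.04 -0.17 0.03 0 0 0;-0.08 -0.34 0.06 0 0 0;-0.12 -0.51 0.1 0 0 0;-0.16 -0.68 0.12 0 0 0;-0.2 -0.85 0.15 0 0 0"
}}

```text
t: 10.9
position: [0.4842, -0.1098, 0.2199]
eef_rot: [[0.985, -0.171, -0.0], [-0.171, -0.985, 0.0], [-0.0, -0.0, -1.0]]
ft_force: [0.3, -0.7, -0.3]
gripper_width: 0.0703
finger_force: 0.0
```

{"op": "drive_tool", "data": {
  "deltas": "-0.04 -0.17 0.03 0 0 0;-0.08 -0.34 0.06 0 0 0;-0.12 -0.51 0.1 0 0 0;-0.16 -0.68 0.12 0 0 0;-0.2 -0.85 0.15 0 0 0"
}}

```text
t: 11.4
position: [0.4543, -0.2373, 0.2424]
eef_rot: [[0.985, -0.171, -0.0], [-0.171, -0.985, 0.0], [-0.0, -0.0, -1.0]]
ft_force: [0.6, 0.2, 0.7]
gripper_width: 0.0699
finger_force: 0.0
```

{"op": "drive_tool", "data": {
  "deltas": "-0.04 -0.17 0.03 0 0 0;-0.08 -0.34 0.06 0 0 0;-0.12 -0.51 0.1 0 0 0;-0.16 -0.68 0.1 0 0 0;-0.2 -0.85 0.1 0 0 0"
}}

```text
t: 11.9
position: [0.4245, -0.365, 0.2574]
eef_rot: [[0.985, -0.171, -0.0], [-0.171, -0.985, 0.0], [-0.0, -0.0, -1.0]]
ft_force: [-0.5, 0.7, -0.3]
gripper_width: 0.07
finger_force: 0.0
```

```bash
python3 - <<'E'
from h import *
d,R,t,K=cam("wrist"); im=d["frame"]
s=sensors.get_state(); print(s["t"],s["position"],s["eef_rot"][:2,:2].round(3),s["q"].round(2),(-R.T@t).round(3))
for a,p in spot("wrist",R,t,"tube_center"): print(a,p,px(p,R,t,K).round(0))
x0,x1,y0,y1=.34,.66,-.50,-.22; z=.05
W=[(x0,y0),(x1,y0),(x1,y1),(x0,y1)]
g=cv2.warpPerspective(im,cv2.getPerspectiveTransform(np.float32([px((a,b,z),R,t,K) for a,b in W]),np.float32([((y1-b)*2000,(x1-a)*2000) for a,b in W])),(560,640),flags=cv2.INTER_CUBIC)
cv2.imwrite("pics/w5.png",g[:500,:,::-1])
E
```

```text
11.95 [ 0.42214424 -0.36967071  0.25689804] [[ 0.984 -0.176]
 [-0.176 -0.984]] [ 0.89  0.16 -0.28  1.65  0.05  1.34 -1.15] [ 0.497 -0.378  0.403]
0.93 [ 0.3209 -0.3087  0.0513] [286. 275.]
0.79 [0.4129 0.0331 0.0174] [  8. 239.]
0.71 [ 0.485  -0.3728  0.0522] [315. 126.]
```

View pics/w5.png

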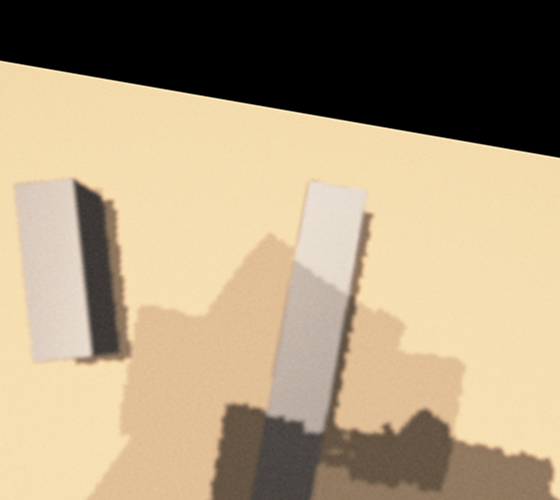

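In the warp the tube's top face runs from (338,186) down at slope −0.184. That puts the centre at (0.479, −0.373) with yaw −0.184, matching the top view.

{"op": "drive_tool", "data": {
  "deltas": "0.1 -0.01 -0.15 0 0 -0.02;0.2 -0.02 -0.3 0 0 -0.025;0.3 -0.03 -0.45 0 0 -0.025;0.37 -0.04 -0.6 0 0 -0.025;0.37 -0.04 -0.7 0 0 -0.025",
  "gripper": 75
}}

```text
t: 12.5
position: [0.481, -0.3685, 0.1503]
eef_rot: [[0.983, -0.182, -0.001], [-0.182, -0.983, 0.002], [-0.001, -0.002, -1.0]]
ft_force: [0.3, 0.1, -0.8]
gripper_width: 0.0752
finger_force: 0.0
```

{"op": "drive_tool", "data": {
  "deltas": "0 0 0 0 0 0;0 0 0 0 0 0;0 0 0 0 0 0;0 0 0 0 0 0;0 0 0 0 0 0"
}}

```text
t: 13.0
position: [0.4801, -0.3703, 0.1535]
eef_rot: [[0.983, -0.184, 0.001], [-0.184, -0.983, -0.001], [0.001, 0.001, -1.0]]
ft_force: [-0.6, 0.4, -0.6]
gripper_width: 0.0754
finger_force: 0.0
```

{"op": "drive_tool", "data": {
  "deltas": "0 -0.01 -0.2 0 0 0;0 -0.017 -0.4 0 0 0;0 -0.017 -0.55 0 0 0;0 -0.017 -0.68 0 0 0;0 -0.017 -0.725 0 0 0"
}}

```text
t: 13.5
position: [0.4789, -0.372, 0.042]
eef_rot: [[0.983, -0.184, -0.002], [-0.184, -0.983, 0.002], [-0.002, -0.001, -1.0]]
ft_force: [-0.1, 0.7, -0.2]
gripper_width: 0.0752
finger_force: 0.0
```

{"op": "drive_tool", "data": {
  "deltas": "0 0 0 0 0 0;0 0 0 0 0 0;0 0 0 0 0 0;0 0 0 0 0 0;0 0 0 0 0 0"
}}

```text
t: 14.0
position: [0.4802, -0.3728, 0.0445]
eef_rot: [[0.983, -0.184, 0.001], [-0.184, -0.983, -0.001], [0.001, 0.001, -1.0]]
ft_force: [0.7, -0.2, 0.2]
gripper_width: 0.075
finger_force: 0.0
```

{"op": "drive_tool", "data": {
  "deltas": "0 0 0 0 0 0;0 0 0 0 0 0;0 0 0 0 0 0;0 0 0 0 0 0;0 0 0 0 0 0",
  "gripper": 15
}}

```text
t: 14.5
position: [0.4799, -0.3725, 0.0438]
eef_rot: [[0.983, -0.184, -0.0], [-0.184, -0.983, 0.0], [-0.0, -0.0, -1.0]]
ft_force: [0.3, -0.5, -0.3]
gripper_width: 0.0428
finger_force: 0.0
```

{"op": "drive_tool", "data": {
  "deltas": "0 0 0 0 0 0;0 0 0 0 0 0;0 0 0 0 0 0;0 0 0 0 0 0;0 0 0 0 0 0"
}}

```text
t: 15.0
position: [0.4799, -0.3725, 0.0438]
eef_rot: [[0.983, -0.184, -0.0], [-0.184, -0.983, 0.0], [-0.0, -0.0, -1.0]]
ft_force: [-0.9, 0.3, -1.5]
gripper_width: 0.0298
finger_force: 30.1
```

Gripped at 29.8 mm. Next: lift, carry and turn.

{"op": "drive_tool", "data": {
  "deltas": "0 0 0.1 0 0 0;0 0 0.25 0 0 0;0 0 0.4 0 0 0;0 0 0.55 0 0 0;0 0 0.65 0 0 0"
}}

```text
t: 15.5
position: [0.4805, -0.3728, 0.144]
eef_rot: [[0.983, -0.184, 0.002], [-0.184, -0.983, -0.001], [0.002, 0.001, -1.0]]
ft_force: [0.5, 0.2, -2.1]
gripper_width: 0.0296
finger_force: 30.1
```

{"op": "drive_tool", "data": {
  "deltas": "0.02 0.1 0 0 0 0.1;0.04 0.25 0 0 0 0.3;0.05 0.4 0 0 0 0.5;0.07 0.55 0 0 0 0.7;0.09 0.7 0 0 0 0.9"
}}

```text
t: 16.0
position: [0.493, -0.265, 0.1401]
eef_rot: [[0.963, 0.269, -0.002], [0.269, -0.963, 0.001], [-0.001, -0.002, -1.0]]
ft_force: [0.5, -0.3, -1.9]
gripper_width: 0.03
finger_force: 30.1
```

{"op": "drive_tool", "data": {
  "deltas": "0.02 0.15 0 0 0 0.2;0.04 0.3 0 0 0 0.4;0.06 0.45 0 0 0 0.6;0.08 0.6 0 0 0 0.8;0.1 0.75 0 0 0 1"
}}

```text
t: 16.5
position: [0.5077, -0.1526, 0.1402]
eef_rot: [[0.716, 0.698, -0.002], [0.698, -0.716, 0.001], [-0.001, -0.002, -1.0]]
ft_force: [-0.0, -0.5, -1.0]
gripper_width: 0.0296
finger_force: 30.1
```

{"op": "drive_tool", "data": {
  "deltas": "0.02 0.15 0 0 0 0.2;0.04 0.3 0 0 0 0.4;0.06 0.45 0 0 0 0.6;0.08 0.6 0 0 0 0.8;0.09 0.75 0 0 0 1"
}}

```text
t: 17.0
position: [0.521, -0.0403, 0.1403]
eef_rot: [[0.293, 0.956, -0.001], [0.956, -0.293, 0.0], [-0.0, -0.002, -1.0]]
ft_force: [-0.8, 0.2, -1.4]
gripper_width: 0.0301
finger_force: 30.1
```

{"op": "drive_tool", "data": {
  "deltas": "0.02 0.15 0 0 0 0.2;0.04 0.3 0 0 0 0.4;0.06 0.45 0 0 0 0.56;0.08 0.6 0 0 0 0.66;0.08 0.68 0 0 0 0.66"
}}

```text
t: 17.5
position: [0.5334, 0.0625, 0.1408]
eef_rot: [[-0.03, 1.0, -0.001], [1.0, 0.03, 0.001], [0.001, -0.001, -1.0]]
ft_force: [0.6, 0.5, -1.7]
gripper_width: 0.0294
finger_force: 30.1
```

{"op": "drive_tool", "data": {
  "deltas": "0 0 0 0 0 0;0 0 0 0 0 0;0 0 0 0 0 0;0 0 0 0 0 0;0 0 0 0 0 0"
}}

```text
t: 18.0
position: [0.534, 0.0587, 0.1413]
eef_rot: [[-0.023, 1.0, -0.0], [1.0, 0.023, -0.0], [-0.0, -0.0, -1.0]]
ft_force: [-0.2, -0.7, -1.6]
gripper_width: 0.0297
finger_force: 30.1
```

```bash
cat >> h.py <<'E'
F=np.array([.5977,.1304]);ya=.025;M=np.array([[np.cos(ya),-np.sin(ya)],[np.sin(ya),np.cos(ya)]])
def st():
    s=sensors.get_state(); r=s["eef_rot"]
    print("t",round(s["t"],2),"fence xy",(M.T@(s["position"][:2]-F)).round(4),"z",round(s["position"][2],4),"yaw-90",round(np.arctan2(r[1,0],r[0,0])-np.pi/2,4),"tilt",r[:2,2].round(4),"F",s["ft_force"].round(1),"T",s["wrist_torque"].round(2),"w",round(s["gripper_width"],4),"q7",s["q"][6].round(2))
E
python3 -c "
from h import *
st()"
```

```text
t 18.0 fence xy [-0.0655 -0.0701] z 0.1413 yaw-90 0.0231 tilt [-0.     -0.0003] F [-0.2 -0.7 -1.6] T [-0.01 -0.15 -0.05] w 0.0297 q7 -0.34
```

{"op": "drive_tool", "data": {
  "deltas": "0 0.015 -0.1 0 0 0;0 0.03 -0.2 0 0 0;0 0.05 -0.32 0 0 0;0 0.065 -0.43 0 0 0;0 0.065 -0.5 0 0 0.004"
}}

```text
t: 18.5
position: [0.5328, 0.0696, 0.0639]
eef_rot: [[-0.027, 1.0, -0.003], [1.0, 0.027, 0.0], [0.0, -0.003, -1.0]]
ft_force: [0.2, -0.2, -1.0]
gripper_width: 0.0299
finger_force: 30.1
```

{"op": "drive_tool", "data": {
  "deltas": "0 0 -0.007 0 0 0;0 0 -0.012 0 0 0;0 0 -0.012 0 0 0;0 0 -0.012 0 0 0;0 0 -0.012 0 0 0"
}}

```text
t: 19.0
position: [0.5344, 0.0691, 0.0651]
eef_rot: [[-0.026, 1.0, 0.001], [1.0, 0.026, -0.0], [-0.0, 0.001, -1.0]]
ft_force: [0.8, 1.0, -1.7]
gripper_width: 0.0297
finger_force: 30.1
```

```bash
python3 -c "
from h import *
st()"
```

```text
t 19.0 fence xy [-0.0649 -0.0596] z 0.0651 yaw-90 0.0263 tilt [ 0.001  -0.0001] F [ 0.8  1.  -1.7] T [-0.   -0.12 -0.02] w 0.0297 q7 -0.43
```

{"op": "drive_tool", "data": {
  "deltas": "0.05 0.001 -0.012 0 0 0;0.11 0.003 -0.014 0 0 0;0.18 0.004 -0.014 0 0 0;0.25 0.006 -0.014 0 0 0;0.3 0.007 -0.014 0 0 0"
}}

```text
t: 19.5
position: [0.5803, 0.0704, 0.0623]
eef_rot: [[-0.026, 1.0, 0.0], [1.0, 0.026, 0.0], [0.0, 0.0, -1.0]]
ft_force: [0.1, 0.0, -2.2]
gripper_width: 0.0301
finger_force: 30.1
```

{"op": "drive_tool", "data": {
  "deltas": "0 0 0 0 0 0;0 0 0 0 0 0;0 0 0 0 0 0;0 0 0 0 0 0;0 0 0 0 0 0"
}}

```text
t: 20.0
position: [0.5788, 0.0702, 0.0625]
eef_rot: [[-0.027, 1.0, -0.0], [1.0, 0.027, -0.0], [-0.0, -0.0, -1.0]]
ft_force: [-0.0, 1.2, -1.4]
gripper_width: 0.0299
finger_force: 30.1
```

```bash
python3 -c "
from h import *
st()"
```

```text
t 20.0 fence xy [-0.0204 -0.0597] z 0.0625 yaw-90 0.0265 tilt [-0.     -0.0002] F [-0.   1.2 -1.4] T [-0.06 -0.09 -0.03] w 0.0299 q7 -0.44
```

{"op": "drive_tool", "data": {
  "deltas": "0 0 -0.002 0 0 0;0 0 -0.004 0 0 0;0 0 -0.005 0 0 0;0 0 -0.005 0 0 0;0 0 -0.005 0 0 0"
}}

```text
t: 20.5
position: [0.5789, 0.0702, 0.0618]
eef_rot: [[-0.026, 1.0, -0.0], [1.0, 0.026, -0.0], [-0.0, -0.0, -1.0]]
ft_force: [-1.7, -0.6, 1.3]
gripper_width: 0.0297
finger_force: 30.1
```

{"op": "drive_tool", "data": {
  "deltas": "0.007 0 0 0 0 0;0.014 0 0 0 0 0;0.02 0 0 0 0 0;0.025 0 0 0 0 0;0.025 0 0 0 0 0"
}}

```text
t: 21.0
position: [0.5827, 0.0704, 0.0618]
eef_rot: [[-0.027, 1.0, -0.0], [1.0, 0.027, 0.0], [0.0, -0.0, -1.0]]
ft_force: [-4.4, -0.6, 5.2]
gripper_width: 0.0296
finger_force: 30.1
```

```bash
python3 -c "
from h import *
st()"
```

```text
t 21.0 fence xy [-0.0165 -0.0596] z 0.0618 yaw-90 0.0266 tilt [-0.0002  0.0001] F [-4.4 -0.6  5.2] T [-0.04  0.83 -0.02] w 0.0296 q7 -0.44
```

{"op": "drive_tool", "data": {
  "deltas": "0 0 0.002 0 0 0;0 0.02 0.002 0 0 0;0 0.04 0.002 0 0 0;-0.002 0.06 0.002 0 0 0;-0.002 0.075 0.002 0 0 0"
}}

```text
t: 21.5
position: [0.5823, 0.0821, 0.0619]
eef_rot: [[-0.027, 1.0, -0.0], [1.0, 0.027, 0.0], [0.0, -0.0, -1.0]]
ft_force: [1.0, 0.4, -2.3]
gripper_width: 0.0296
finger_force: 30.1
```

{"op": "drive_tool", "data": {
  "deltas": "0.003 0 0 0 0 0;0.006 0 0 0 0 0;0.008 0 0 0 0 0;0.01 0 0 0 0 0;0.01 0 0 0 0 0"
}}

```text
t: 22.0
position: [0.584, 0.0814, 0.0619]
eef_rot: [[-0.026, 1.0, -0.0], [1.0, 0.026, 0.0], [0.0, -0.0, -1.0]]
ft_force: [1.2, 0.6, -1.9]
gripper_width: 0.0298
finger_force: 30.1
```

```bash
python3 -c "
from h import *
st()"
```

```text
t 22.0 fence xy [-0.015  -0.0487] z 0.0619 yaw-90 0.0262 tilt [-0.  0.] F [ 1.2  0.6 -1.9] T [ 0.02 -0.09  0.01] w 0.0298 q7 -0.46
```

{"op": "drive_tool", "data": {
  "deltas": "0.002 0 0 0 0 0;0.004 0 0 0 0 0;0.006 0 0 0 0 0;0.008 0 0 0 0 0;0.008 0 0 0 0 0"
}}

```text
t: 22.5
position: [0.5844, 0.0815, 0.0619]
eef_rot: [[-0.026, 1.0, -0.001], [1.0, 0.026, -0.0], [-0.0, -0.001, -1.0]]
ft_force: [-4.9, -0.5, 1.6]
gripper_width: 0.03
finger_force: 30.0
```

```bash
python3 -c "
from h import *
st()"
```

```text
t 22.5 fence xy [-0.0145 -0.0485] z 0.0619 yaw-90 0.0263 tilt [-0.0015 -0.0003] F [-4.9 -0.5  1.6] T [-0.12  1.14 -0.27] w 0.03 q7 -0.46
```

{"op": "drive_tool", "data": {
  "deltas": "0 0.005 0.001 0 0 -0.002;0 0.01 0.001 0 0 -0.005;0 0.015 0.001 0 0 -0.005;0 0.02 0.001 0 0 -0.005;0 0.022 0.001 0 0 -0.005"
}}

```text
t: 23.0
position: [0.5844, 0.0826, 0.0618]
eef_rot: [[-0.023, 1.0, -0.002], [1.0, 0.023, -0.003], [-0.003, -0.002, -1.0]]
ft_force: [-5.4, -7.2, 2.9]
gripper_width: 0.0298
finger_force: 30.0
```

```bash
python3 -c "
from h import *
st()"
```

```text
t 23.0 fence xy [-0.0145 -0.0475] z 0.0618 yaw-90 0.0226 tilt [-0.0021 -0.0031] F [-5.4 -7.2  2.9] T [-1.43  1.25 -0.01] w 0.0298 q7 -0.47
```

{"op": "drive_tool", "data": {
  "deltas": "0 -0.008 0.001 0 0 0;0 -0.008 0.001 0 0 0;0 -0.008 0.001 0 0 0;0 -0.008 0.001 0 0 0;0 -0.008 0.001 0 0 0"
}}

```text
t: 23.5
position: [0.5844, 0.0826, 0.0618]
eef_rot: [[-0.023, 1.0, -0.002], [1.0, 0.023, -0.001], [-0.001, -0.002, -1.0]]
ft_force: [-4.9, -4.8, -0.8]
gripper_width: 0.0301
finger_force: 30.0
```

```bash
python3 - <<'E'
from h import *
st()
d,R,t,K=cam("wrist"); print((-R.T@t).round(3)); cv2.imwrite("pics/full.png",d["frame"][:,:,::-1])
y,x=[.0,.09],[-.08,.07]
W=[(x[0],y[0]),(x[1],y[0]),(x[1],y[1]),(x[0],y[1])]
# unwarped crop, rotated so that the fence runs horizontally, around stop face
c=px([*(F+M@np.array([-.015,.045])),.047],R,t,K); print("face px",c)
u0,v0=int(np.clip(c[0]-130,0,380)),int(np.clip(c[1]-100,0,200))
save(d,"pics/w6.png",(u0,v0,u0+260,v0+200),3)
P=lambda xf,yf,z:((px([*(F+M@np.array([xf,yf])),z],R,t,K)-[u0,v0])*3).round(0)
for yf in (.040,.045,.050): print(yf,"plate z.047",P(-.03,yf,.047),P(0,yf,.047),"saddle .048",P(.0,yf,.048),P(.02,yf,.048),"tube top .068",P(-.03,yf,.068),P(0,yf,.068),"scale",P(0,yf,.038),P(.02,yf,.038))
print(P(.0,-.005,.038),"knob",P(.01,.063,.082))
E
```

```text
t 23.5 fence xy [-0.0145 -0.0475] z 0.0618 yaw-90 0.0234 tilt [-0.0018 -0.0015] F [-4.9 -4.8 -0.8] T [-0.76  0.97 -0.08] w 0.0301 q7 -0.46
[0.583 0.157 0.208]
face px [317.47335494  70.65458594]
0.04 plate z.047 [294. 247.] [489. 247.] saddle .048 [490. 246.] [621. 246.] tube top .068 [278. 233.] [504. 233.] scale [484. 252.] [607. 251.]
0.045 plate z.047 [293. 212.] [490. 212.] saddle .048 [491. 211.] [623. 211.] tube top .068 [277. 193.] [505. 192.] scale [485. 219.] [609. 218.]
0.05 plate z.047 [292. 177.] [491. 176.] saddle .048 [492. 175.] [625. 175.] tube top .068 [276. 151.] [506. 151.] scale [486. 185.] [611. 185.]
[478. 525.] knob [612.   2.]
```

View pics/w6.png

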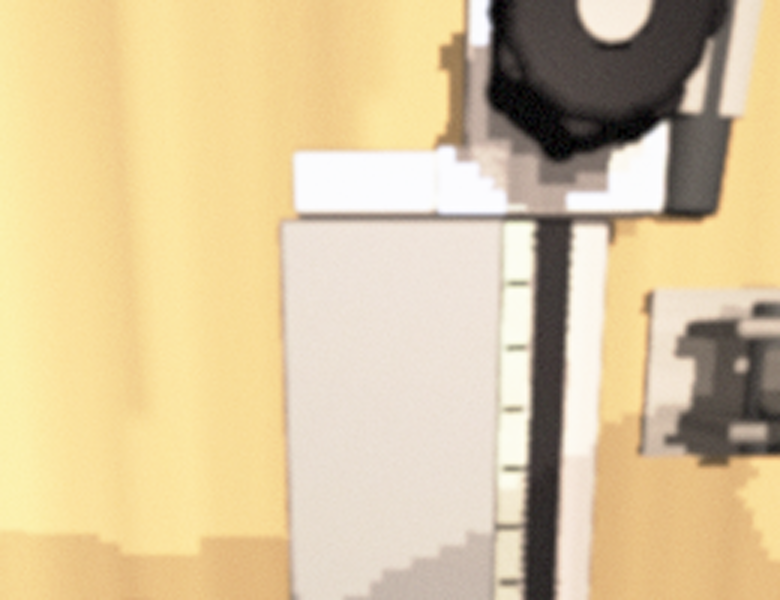

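The picture shows a thin dark gap between the tube end (v≈221 at z=68 mm) and the plate (v≈214), i.e. about 3 mm. The y force was friction along the fence. The plate still reads 0.0447 and the 150 mark lines up. I'll ease off the fence, slide to the stop, then press.

{"op": "drive_tool", "data": {
  "deltas": "-0.004 0 0.001 0 0 0;-0.008 0 0.001 0 0 0;-0.01 0 0.001 0 0 0;-0.01 0 0.001 0 0 0;-0.01 0 0.001 0 0 0"
}}

```text
t: 24.05
position: [0.5839, 0.0839, 0.0626]
eef_rot: [[-0.024, 1.0, 0.001], [1.0, 0.024, 0.0], [0.0, 0.001, -1.0]]
ft_force: [-0.0, -0.1, -2.3]
gripper_width: 0.0301
finger_force: 30.1
```

```bash
python3 -c "
from h import *
st()"
```

```text
t 24.05 fence xy [-0.0149 -0.0461] z 0.0626 yaw-90 0.0242 tilt [0.0007 0.0003] F [-0.  -0.1 -2.3] T [ 0.01 -0.08 -0.02] w 0.0301 q7 -0.46
```

{"op": "drive_tool", "data": {
  "deltas": "0 0.002 0 0 0 0;0 0.004 0 0 0 0;0 0.006 0 0 0 0;0 0.008 0 0 0 0;0 0.01 0 0 0 0"
}}

```text
t: 24.55
position: [0.5836, 0.0852, 0.0624]
eef_rot: [[-0.024, 1.0, -0.0], [1.0, 0.024, 0.0], [0.0, -0.0, -1.0]]
ft_force: [0.2, 0.2, -1.8]
gripper_width: 0.0299
finger_force: 30.1
```

```bash
python3 -c "
from h import *
st()"
```

```text
t 24.55 fence xy [-0.0152 -0.0449] z 0.0624 yaw-90 0.024 tilt [-0.0001  0.    ] F [ 0.2  0.2 -1.8] T [-0.02 -0.14  0.06] w 0.0299 q7 -0.47
```

{"op": "drive_tool", "data": {
  "deltas": "0 0.001 0 0 0 0;0 0.002 0 0 0 0;0 0.004 0 0 0 0;0 0.005 0 0 0 0;0 0.006 0 0 0 0"
}}

```text
t: 25.05
position: [0.5836, 0.0854, 0.0624]
eef_rot: [[-0.024, 1.0, -0.0], [1.0, 0.024, -0.001], [-0.001, -0.0, -1.0]]
ft_force: [-1.3, -2.0, -0.6]
gripper_width: 0.0297
finger_force: 30.1
```

```bash
python3 -c "
from h import *
st()"
```

```text
t 25.05 fence xy [-0.0152 -0.0446] z 0.0624 yaw-90 0.0236 tilt [-0.0002 -0.0007] F [-1.3 -2.  -0.6] T [-0.68  0.05  0.09] w 0.0297 q7 -0.47
```

{"op": "drive_tool", "data": {
  "deltas": "0 0.001 0 0 0 0;0 0.002 0 0 0 0;0 0.003 0 0 0 0;0 0.004 0 0 0 0;0 0.004 0 0 0 0"
}}

```text
t: 25.55
position: [0.5836, 0.0855, 0.0624]
eef_rot: [[-0.023, 1.0, -0.0], [1.0, 0.023, -0.001], [-0.001, -0.0, -1.0]]
ft_force: [-0.4, -6.8, 1.2]
gripper_width: 0.0297
finger_force: 30.1
```

```bash
python3 -c "
from h import *
st()"
```

```text
t 25.55 fence xy [-0.0152 -0.0445] z 0.0624 yaw-90 0.0232 tilt [-0.0004 -0.0013] F [-0.4 -6.8  1.2] T [-1.25  0.19  0.05] w 0.0297 q7 -0.47
```

{"op": "drive_tool", "data": {
  "deltas": "0 -0.004 -0.001 0 0 0;0 -0.004 -0.002 0 0 0;0.002 -0.004 -0.003 0 0 0;0.005 -0.004 -0.003 0 0 0;0.008 -0.004 -0.003 0 0 0"
}}

```text
t: 26.05
position: [0.5842, 0.0855, 0.0618]
eef_rot: [[-0.024, 1.0, -0.001], [1.0, 0.024, -0.001], [-0.001, -0.002, -1.0]]
ft_force: [-5.2, -4.8, 3.8]
gripper_width: 0.0297
finger_force: 30.1
```

```bash
python3 -c "
from h import *
st()"
```

```text
t 26.05 fence xy [-0.0146 -0.0445] z 0.0618 yaw-90 0.0237 tilt [-0.0015 -0.0009] F [-5.2 -4.8  3.8] T [-1.21  1.05  0.08] w 0.0297 q7 -0.47
```

{"op": "drive_tool", "data": {
  "deltas": "0.002 0 0.002 0 0 0;0.004 0 0.002 0 0 0;0.006 0 0.002 0 0 0;0.006 0 0.002 0 0 0;0.006 0 0.002 0 0 0"
}}

```text
t: 26.55
position: [0.5843, 0.0855, 0.0618]
eef_rot: [[-0.024, 1.0, -0.003], [1.0, 0.024, -0.001], [-0.001, -0.003, -1.0]]
ft_force: [-6.4, -6.0, 3.2]
gripper_width: 0.0297
finger_force: 30.1
```

{"op": "drive_tool", "data": {
  "deltas": "0 0 0 0 0 0;0 0 0 0 0 0;0 0 0 0 0 0;0 0 0 0 0 0;0 0 0 0 0 0"
}}

```text
t: 27.05
position: [0.5843, 0.0855, 0.0618]
eef_rot: [[-0.024, 1.0, -0.003], [1.0, 0.024, -0.001], [-0.001, -0.003, -1.0]]
ft_force: [-6.1, -5.6, 3.7]
gripper_width: 0.0299
finger_force: 30.1
```

```bash
python3 -c "
from h import *
st()"
```

```text
t 27.05 fence xy [-0.0146 -0.0445] z 0.0618 yaw-90 0.0238 tilt [-0.0031 -0.0012] F [-6.1 -5.6  3.7] T [-1.2   1.35  0.  ] w 0.0299 q7 -0.47
```

{"op": "drive_tool", "data": {
  "deltas": "0.003 -0.001 0.002 0 0 0;0.006 -0.002 0.003 0 0 0;0.009 -0.002 0.003 0 0 0;0.012 -0.002 0.003 0 0 0;0.012 -0.002 0.003 0 0 0"
}}

```text
t: 27.55
position: [0.5845, 0.0855, 0.0619]
eef_rot: [[-0.024, 1.0, -0.006], [1.0, 0.024, -0.001], [-0.001, -0.006, -1.0]]
ft_force: [-12.3, -4.6, 6.7]
gripper_width: 0.0299
finger_force: 30.0
```

{"op": "drive_tool", "data": {
  "deltas": "0 0 0 0 0 0;0 0 0 0 0 0;0 0 0 0 0 0;0 0 0 0 0 0;0 0 0 0 0 0"
}}

```text
t: 28.05
position: [0.5845, 0.0855, 0.0619]
eef_rot: [[-0.024, 1.0, -0.006], [1.0, 0.024, -0.001], [-0.001, -0.006, -1.0]]
ft_force: [-12.5, -4.8, 6.2]
gripper_width: 0.03
finger_force: 30.0
```

```bash
python3 -c "
from h import *
st()"
```

```text
t 28.05 fence xy [-0.0143 -0.0446] z 0.0619 yaw-90 0.0241 tilt [-0.0062 -0.0015] F [-12.5  -4.8   6.2] T [-1.    2.74 -0.12] w 0.03 q7 -0.47
```

{"op": "drive_tool", "data": {
  "deltas": "0 0 0.001 0 -0.004 0;-0.002 0 0.002 0 -0.008 0;-0.002 0 0.003 0 -0.012 0;-0.002 0 0.003 0 -0.012 0;-0.002 0 0.003 0 -0.012 0"
}}

```text
t: 28.55
position: [0.5843, 0.0855, 0.0618]
eef_rot: [[-0.024, 1.0, 0.0], [1.0, 0.024, -0.001], [-0.001, 0.0, -1.0]]
ft_force: [-8.5, -4.4, 0.3]
gripper_width: 0.0301
finger_force: 30.0
```

{"op": "drive_tool", "data": {
  "deltas": "0 0 0 0 0 0;0 0 0 0 0 0;0 0 0 0 0 0;0 0 0 0 0 0;0 0 0 0 0 0"
}}

```text
t: 29.05
position: [0.5844, 0.0856, 0.0618]
eef_rot: [[-0.024, 1.0, 0.0], [1.0, 0.024, -0.001], [-0.001, 0.0, -1.0]]
ft_force: [-8.6, -3.6, 0.0]
gripper_width: 0.0298
finger_force: 30.0
```

```bash
python3 -c "
from h import *
st()"
```

```text
t 29.05 fence xy [-0.0145 -0.0445] z 0.0618 yaw-90 0.0241 tilt [ 0.    -0.001] F [-8.6 -3.6  0. ] T [-0.88  2.03 -0.14] w 0.0298 q7 -0.47
```

{"op": "drive_tool", "data": {
  "deltas": "0.002 0 0 0 0 0;0.004 0 0 0 -0.002 0;0.004 0 0 0 -0.002 0;0.004 0 0 0 -0.002 0;0.004 0 0 0 -0.002 0"
}}

```text
t: 29.55
position: [0.5844, 0.0855, 0.0618]
eef_rot: [[-0.024, 1.0, -0.0], [1.0, 0.024, -0.001], [-0.001, -0.0, -1.0]]
ft_force: [-12.2, -4.8, 3.6]
gripper_width: 0.0298
finger_force: 30.0
```

{"op": "drive_tool", "data": {
  "deltas": "0 0 0 0 0 0;0 0 0 0 0 0;0 0 0 0 0 0;0 0 0 0 0 0;0 0 0 0 0 0"
}}

```text
t: 30.05
position: [0.5843, 0.0855, 0.0618]
eef_rot: [[-0.024, 1.0, -0.0], [1.0, 0.024, -0.001], [-0.001, -0.0, -1.0]]
ft_force: [-12.0, -4.6, 3.6]
gripper_width: 0.0297
finger_force: 30.0
```

```bash
python3 - <<'E'
from h import *
st()
d,R,t,K=cam("wrist"); g=cv2.cvtColor(d["frame"],cv2.COLOR_RGB2GRAY).astype(int)
c=px([*(F+M@np.array([-.015,.045])),.047],R,t,K).astype(int); P=lambda yf,z:px([*(F+M@np.array([-.015,yf])),z],R,t,K).round(1)
print("plate/tube pred for .0445",P(.0445,.047),P(.0445,.068)); 
o=cv2.cvtColor(cv2.imread("pics/full.png"),cv2.COLOR_BGR2GRAY).astype(int)
for u in (c[0]-15,c[0]+10): print("now",g[45:85,u].tolist(),"\nold",o[45:85,u].tolist())
u=px([*(F+M@np.array([.01,.045])),.048],R,t,K).astype(int)[0]+8; print("saddle",g[55:85,u].tolist(),"\nold",o[55:85,u].tolist())
E
```

```text
t 30.05 fence xy [-0.0145 -0.0445] z 0.0618 yaw-90 0.0241 tilt [-0.0002 -0.0014] F [-12.   -4.6   3.6] T [-0.97  2.75 -0.09] w 0.0297 q7 -0.47
plate/tube pred for .0445 [317.6  78.8] [317.5  73.6]
now [214, 215, 214, 214, 213, 213, 216, 212, 212, 212, 212, 208, 228, 246, 252, 252, 252, 252, 252, 252, 252, 252, 251, 252, 252, 252, 251, 243, 221, 221, 227, 231, 230, 230, 229, 230, 230, 228, 230, 231] 
old [211, 215, 213, 210, 210, 227, 248, 252, 252, 252, 252, 252, 252, 252, 252, 252, 252, 252, 252, 252, 251, 252, 252, 252, 248, 222, 157, 130, 167, 213, 229, 230, 231, 228, 230, 230, 229, 229, 229, 230]
now [229, 228, 229, 229, 229, 229, 228, 230, 230, 229, 227, 223, 231, 247, 252, 252, 252, 252, 252, 252, 252, 252, 252, 252, 252, 252, 252, 244, 222, 216, 227, 229, 232, 231, 230, 231, 230, 230, 229, 230] 
old [229, 229, 229, 229, 226, 235, 248, 252, 252, 252, 252, 252, 252, 252, 252, 252, 252, 252, 252, 252, 252, 252, 252, 252, 248, 222, 153, 132, 173, 211, 228, 230, 232, 231, 231, 232, 230, 229, 231, 230]
saddle [21, 10, 15, 46, 80, 104, 117, 115, 122, 142, 163, 167, 170, 176, 177, 193, 233, 250, 252, 252, 252, 246, 200, 127, 105, 150, 220, 246, 249, 249] 
old [116, 124, 139, 162, 170, 169, 169, 174, 194, 232, 250, 252, 252, 252, 245, 206, 132, 104, 123, 166, 223, 245, 248, 248, 248, 249, 249, 248, 247, 248]
```

The dark gap is gone: tube end and plate now meet at row ≈73 and the saddle edge has stayed put. The push is steady at 12 N with the tube flat and square, so I'm handing it in.

```bash
python3 -c "
from h import *
st(); print(order.sign_off())"
```

```text
t 30.1 fence xy [-0.0144 -0.0445] z 0.0618 yaw-90 0.0241 tilt [-0.0002 -0.0013] F [-11.9  -4.5   2.4] T [-1.02  2.8  -0.12] w 0.0299 q7 -0.47
the job is handed in; nothing more can be done
None
```

Job handed in after 30 s: the stop is set at 150 mm (within about 1 mm), and the long tube stands on the jig board under the bush, flush to the fence with its end at the stop, held with a steady push of about 12 N, still gripped.

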